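# Book in a batch of sample vials at the measuring bench

### The arm

A 6-joint arm with a two-finger parallel gripper is mounted at the origin on the work surface. World frame = base frame: x ahead of the robot, y to its left, z up, the work surface at z = 0. Lengths are in m, angles in rad, forces in N, time in s.
With the tool pointing down it reaches from about 0.15 to 0.775 m from the base axis. Payload 6.1 kg.
Tool frame: the origin (TCP) lies between the finger pads; the fingertips stand 11 mm ahead of it and the grasp point (between the pads) lies 8 mm behind it; z points along the fingers, y is the direction in which the jaws open and shut (so a half turn about z gives the same grasp; the last joint's range is limited). The gripper opens to 85 mm and grips with 20 to 120 N. Pads are 22 mm wide; open, the fingers measure 114 mm over their backs; the gripper's body (76 mm by 85 mm) begins 54 mm behind the grasp point. The pads swing forward as they close: fully open they stand 13 mm farther back than shut.
Start: joints at [-1.318, 0.126, -0.04, 1.405, 0, 1.571], TCP at [0.131, -0.508, 0.242] pointing down, gripper open.
Joint ranges: [-2.72, 2.72], [-0.95, 1.95], [-1.27, 1.35], [-1.78, 2.02], [-1.46, 1.47], [-3.14, 3.14]. Speed limits (rad/s): [2.39, 2.39, 3.01, 3.14, 3.14, 3.14].

### API

Orientations are given as a unit quaternion [x, y, z, w].
In Python, from bench import r, kin, viewer gives the robot as it stands. Calls block until the motion is done:
- r.movep(position, orientation): joint-space move of the TCP to a pose.
- r.move_l(position, attitude=None, feed=0.15): straight line of the TCP; attitude=None keeps the orientation; feed is the mean speed in m/s.
- r.move_joints(angles): joint-space move.
- r.gripper_open() and r.grab(strength=None): open the fingers fully, or close them until they stop; strength is the grip in N (None keeps the last).
- r.hold(seconds).
- kin.ik(position, orientation): joint angles nearest the present ones, or None.
- viewer.snapshot(name): name is "side" or "top" or "wrist"; returns a dict with "image" (384x512x3 uint8, red, green, blue), "mtx" (3x3 intrinsics, pixels), "rvec" (rotation vector, rad) and "tvec" (3), from world to camera coordinates, as OpenCV has them; the wrist camera has in their place "tool_from_camera" (4x4, takes a point from camera to tool coordinates, whose origin is the TCP and whose axes are the flange's). Camera axes: x right, y down, z forward; pixel columns grow to the right and rows downward; lengths in m; the calibration is good to about 2 mm. The wrist camera is an equidistant fisheye: a pixel r from the principal point sees the ray r / f radians off the axis. A picture is of the moment at which its call begins: read the wrist's pose just before it. There is no depth.
A pose or a line that the arm cannot do raises r.MotionError and nothing moves.
- r.sign_off(): hands the job in, once; it reports no verdict.
Readings, each from a call of its own:
- r.read_clock(): time.
- r.read_joints(): joint angles.
- r.read_dq(): joint speeds.
- r.read_joint_torque(): joint torques, N m.
- r.read_tcp_pos(): TCP position.
- r.read_orientation(): TCP orientation.
- r.read_ft_force(): force on the tool from outside, world axes, zero at the start.
- r.read_wrist_torque(): the same for the moment, N m.
- r.read_width(): finger opening in m.
Only numpy, scipy, OpenCV 4.12 (cv2) and the standard library are available. Lean on these libraries where they do the work, as an engineer would, in place of code of your own. Each camera call takes 0.05 s, during which the arm holds its last target. There are 200 camera calls.

### The job

Book in the batch: first wind the click knob on the black console back to its zero stop, then turn it up exactly one click for each vial standing in the blue rack. Next press every vial's orange flip cap fully shut, leaving the vials standing in the rack. Finally take the hand scanner, hold it level and steady, square to the rack and pointing straight at the centre of its label from about 10 cm away for three seconds, lay it back flat well inside its parking mat, and leave the tape, mouse and steel gauge where they are.

Things in the scene. Friction and masses are not known exactly. Their poses are not given: they have to be found in the camera images.
- knob_grip (a point): Grip point of the aluminium click knob, on its vertical axis, 22 mm above the console's top. The knob is an upright bar grip 16 mm thick (its own x), 44 mm long (its own y) and 30 mm high (4 to 34 mm above the console's top), with a red pointer line on top of its +y half; these axes turn with the knob, so pinch it across its x. It sits in the middle of the top of the fixed black console box, 130 x 120 mm and 60 mm high. Nothing else stands more than 3 mm proud of its top.
- knob (a joint): Angle of the click knob, rad. 0 is the zero stop (pointer at the red mark); it grows as the knob turns clockwise seen from above, up to a far stop at 4.19. It rests in click positions every 0.524 rad (30 degrees: 0, 0.524, 1.047, ..), one white tick each; a spring detent of about 0.1 N m must be overcome at each click and pulls the released knob into the nearest position. It starts 2 to 4 clicks above zero.
- rack: Fixed blue rack for vials, 56 mm (x) by 236 mm (y) by 55 mm high, origin under its centre on the table. Five square pockets in a row along its y axis, 46 mm apart (y = -92, -46, 0, 46, 92 mm), 35 mm deep; some may be empty. Its -x side, which faces the robot, carries the label.
- label (a point): Centre of the white barcode label (80 x 44 mm, black bars) on the rack's robot side, 45 mm above the table and 40 mm from the rack's centre. Axes are the rack's own (x away from the robot, level; z up). The label leans back 0.6 rad from upright; it is read by a scanner held level and pointing along the rack's +x.
- mat: Thin black parking mat with a yellow outline, 200 mm (x) by 130 mm (y), 1 mm thick, flat on the table; origin at its centre. It is only a marking: it does not move and the scanner rests at table height.
- scanner_mid (a point): Centre of the loose grey and yellow hand scanner, a flat bar 140 mm long (x), 46 mm wide (y), 28 mm high, 0.13 to 0.25 kg. It lies flat on the mat, this point 14 mm above the table, z up. Its reading direction is its +x axis. Grip it across its width, from above.
- scanner_window (a point): Centre of the dark red reading window at the yellow front end of the scanner, 70 mm from its centre along its +x.
- scanner_tail (a point): Centre of the scanner's back end, 70 mm from its centre along its -x.
- scanner: The scanner itself; origin at the centre of its underside, axes as above.
- vialA_mid (a point): Middle of the square clear vial A (26 x 26 mm, 62 mm high, 31 mm of it above this point), loose, upright in one of the rack's pockets with its axes as the rack's; 51 mm above the table when seated. Its orange flip cap is hinged at the vial's top edge on the +x side, away from the robot: the hinge line lies 14.5 mm along +x and 31 mm up from this point and runs along y.
- vialA_cap (a joint): Opening angle of that cap, rad: 0 shut (lying flat on the vial, reaching 35 mm from the hinge towards the robot, its top 7.5 mm above the hinge), 1.57 upright, it starts about 1.7 to 2.0, standing up and leaning away from the robot, 26 mm wide and 7.5 mm thick. A stiff hinge (0.01 N m) keeps it where it is left; it is swung towards the robot and pressed down to shut.
- vialB_mid (a point): Middle of the square clear vial B (26 x 26 mm, 62 mm high, 31 mm of it above this point), loose, upright in one of the rack's pockets with its axes as the rack's; 51 mm above the table when seated. Its orange flip cap is hinged at the vial's top edge on the +x side, away from the robot: the hinge line lies 14.5 mm along +x and 31 mm up from this point and runs along y.
- vialB_cap (a joint): Opening angle of that cap, rad: 0 shut (lying flat on the vial, reaching 35 mm from the hinge towards the robot, its top 7.5 mm above the hinge), 1.57 upright, it starts about 1.7 to 2.0, standing up and leaning away from the robot, 26 mm wide and 7.5 mm thick. A stiff hinge (0.01 N m) keeps it where it is left; it is swung towards the robot and pressed down to shut.
- vialC_mid (a point): Middle of the square clear vial C (26 x 26 mm, 62 mm high, 31 mm of it above this point), loose, upright in one of the rack's pockets with its axes as the rack's; 51 mm above the table when seated. Its orange flip cap is hinged at the vial's top edge on the +x side, away from the robot: the hinge line lies 14.5 mm along +x and 31 mm up from this point and runs along y. May be absent (None).
- vialC_cap (a joint): Opening angle of that cap, rad: 0 shut (lying flat on the vial, reaching 35 mm from the hinge towards the robot, its top 7.5 mm above the hinge), 1.57 upright, it starts about 1.7 to 2.0, standing up and leaning away from the robot, 26 mm wide and 7.5 mm thick. A stiff hinge (0.01 N m) keeps it where it is left; it is swung towards the robot and pressed down to shut. May be absent (None).
- vialD_mid (a point): Middle of the square clear vial D (26 x 26 mm, 62 mm high, 31 mm of it above this point), loose, upright in one of the rack's pockets with its axes as the rack's; 51 mm above the table when seated. Its orange flip cap is hinged at the vial's top edge on the +x side, away from the robot: the hinge line lies 14.5 mm along +x and 31 mm up from this point and runs along y. May be absent (None).
- vialD_cap (a joint): Opening angle of that cap, rad: 0 shut (lying flat on the vial, reaching 35 mm from the hinge towards the robot, its top 7.5 mm above the hinge), 1.57 upright, it starts about 1.7 to 2.0, standing up and leaning away from the robot, 26 mm wide and 7.5 mm thick. A stiff hinge (0.01 N m) keeps it where it is left; it is swung towards the robot and pressed down to shut. May be absent (None).
- vialE_mid (a point): Middle of the square clear vial E (26 x 26 mm, 62 mm high, 31 mm of it above this point), loose, upright in one of the rack's pockets with its axes as the rack's; 51 mm above the table when seated. Its orange flip cap is hinged at the vial's top edge on the +x side, away from the robot: the hinge line lies 14.5 mm along +x and 31 mm up from this point and runs along y. May be absent (None).
- vialE_cap (a joint): Opening angle of that cap, rad: 0 shut (lying flat on the vial, reaching 35 mm from the hinge towards the robot, its top 7.5 mm above the hinge), 1.57 upright, it starts about 1.7 to 2.0, standing up and leaning away from the robot, 26 mm wide and 7.5 mm thick. A stiff hinge (0.01 N m) keeps it where it is left; it is swung towards the robot and pressed down to shut. May be absent (None).
- tape: Bystander: roll of brown tape, 96 mm across, 45 mm high, loose on the table; origin at the centre of its underside. Leave it alone.
- mouse: Bystander: black computer mouse, 105 x 60 x 34 mm, loose on the table; origin at the centre of its underside. Leave it alone.
- ringgauge: Bystander: stepped steel gauge, 56 mm across, 30 mm high, loose on the table; origin at the centre of its underside. Leave it alone.
Not all that is in view belongs to the job. What is shaped like the part that bears vialB_mid but pink, purple or red is not meant.

How it is judged:
On the way, in this order (a step that is already met when the one before it is completed fails the run):
1. the knob is wound back to its zero stop (value of joint knob below 0.13 rad), for 0.2 s.
2. the knob is turned up one click for each vial in the rack ((distance between vialC_mid and vialD_mid above -1 m or distance between any of vialC_mid, vialD_mid and vialE_mid above -1 m or value of joint knob between 1.4399 and 1.7017 rad) and ((distance between vialC_mid and vialD_mid below -1 m and distance between each of vialC_mid, vialD_mid and vialE_mid below -1 m and value of joint knob between 1.4399 and 1.7017 rad) or value of joint knob between 1.9635 and 2.2253 rad or value of joint knob between 2.4871 and 2.7489 rad) and ((distance between vialC_mid and vialD_mid below -1 m and value of joint knob below 2.2253 rad) or (distance between vialD_mid and vialE_mid below -1 m and value of joint knob below 2.2253 rad) or value of joint knob between 2.4871 and 2.7489 rad) and (distance between vialC_mid and vialD_mid above -1 m or value of joint knob below 2.2253 rad) and (distance between vialD_mid and vialE_mid above -1 m or value of joint knob below 2.2253 rad)), for 0.3 s.
3. the caps of all vials are shut (value of joint each of vialA_cap, vialB_cap, vialC_cap, vialD_cap, vialE_cap below 0.09 rad), for 0.2 s.
4. the scanner is held level and steady, window 5 to 15 cm in front of the label and pointing at it (x of scanner_window in the frame of label between -0.15 and -0.05 m and y of scanner_window in the frame of label between -0.02 and 0.02 m and z of scanner_window in the frame of label between -0.018 and 0.018 m and x of scanner_tail in the frame of label below -0.17 m and angle between the x axis of scanner_mid and the x axis of label, either way round below 0.18 rad and linear speed of scanner below 0.04 m/s and contact force between the fingers and scanner above 0.5 N), for 2.5 s.
At the end, for the whole second after the job is handed in: Knob resting at the click (from zero) equal to the number of vials, to a quarter click; every cap shut to 0.09 rad; every vial seated in the rack; scanner flat and at rest on its mat, centre within 40 mm (along) and 50 mm (across) of the mat's centre (all of step 2 and all of step 3 and angle between each of vialA_mid, vialB_mid, vialC_mid, vialD_mid, vialE_mid's own z axis and vertical below 0.15 rad and height (world z) of each of vialA_mid, vialB_mid, vialC_mid, vialD_mid, vialE_mid below 0.058 m and x of scanner_mid in the frame of mat between -0.04 and 0.04 m and y of scanner_mid in the frame of mat between -0.05 and 0.05 m and angle between scanner_mid's own z axis and vertical below 0.1 rad and height (world z) of scanner_mid below 0.022 m and linear speed of scanner below 0.02 m/s and velocity of joint knob below 0.05 rad/s); the robot touches nothing.
It fails at once if the tape is moved more than 20 mm (distance of tape from where it was at the start of the episode above 0.02 m).
It fails at once if the mouse is moved more than 20 mm (distance of mouse from where it was at the start of the episode above 0.02 m).
It fails at once if the steel gauge is moved more than 20 mm (distance of ringgauge from where it was at the start of the episode above 0.02 m).
Of vialC, vialD, vialE only 1 to 3 are there at a start; the rules pass over those that are not, and their reading is None.
At some moment in a run one of scanner may be knocked a few centimetres aside while the robot is not near it.
Once in a run the grip may slacken for a moment while it holds something.
It also fails if it takes over 208 s, if anything falls off the work surface, if the arm or the gripper's body presses on something with over 40 N, if the wrist force passes 120 N, or if a joint passes its speed limit or range.

## Working session

There is one attempt and no reset: what is moved stays moved. The work goes in short steps, each a Python script; the robot and the scene stay as the last script left them, time stands still between calls to the robot, and variables do not carry over. Pictures are saved under pics/ and viewed, about 12 in all and at most 16, crops included, and the job is handed in when it is done.

```bash
ls; mkdir -p pics
python3 - <<'E'
from bench import r,kin,viewer
import cv2,numpy as np
for n in ["top","side"]:
    s=viewer.snapshot(n); cv2.imwrite(f"pics/{n}0.png",s["image"][:,:,::-1]); print(n,s["mtx"],s["rvec"],s["tvec"])
a=cv2.imread("pics/top0.png");b=cv2.imread("pics/side0.png")
cv2.imwrite("pics/t0.png",cv2.resize(a,(800,600),interpolation=2));cv2.imwrite("pics/s0.png",cv2.resize(b,(800,600),interpolation=2))
print(r.read_clock(),r.read_orientation(),r.read_width())
E
```

```text
pics
top [[380.52077847   0.         253.48436761]
 [  0.         380.52077847 188.89892096]
 [  0.           0.           1.        ]] [ 2.1411531  -2.15299971  0.1977353 ] [-0.00248859  0.58663262  1.05659579]
side [[409.40715844   0.         257.94439329]
 [  0.         409.40715844 190.00437274]
 [  0.           0.           1.        ]] [ 0.40059991 -2.69025236  1.26614633] [0.54656467 0.15081652 1.0108501 ]
0.1 [ 9.92023856e-01  1.26048122e-01 -7.78889767e-05 -7.31026301e-04] 0.08546077090473535
```

View pics/t0.png

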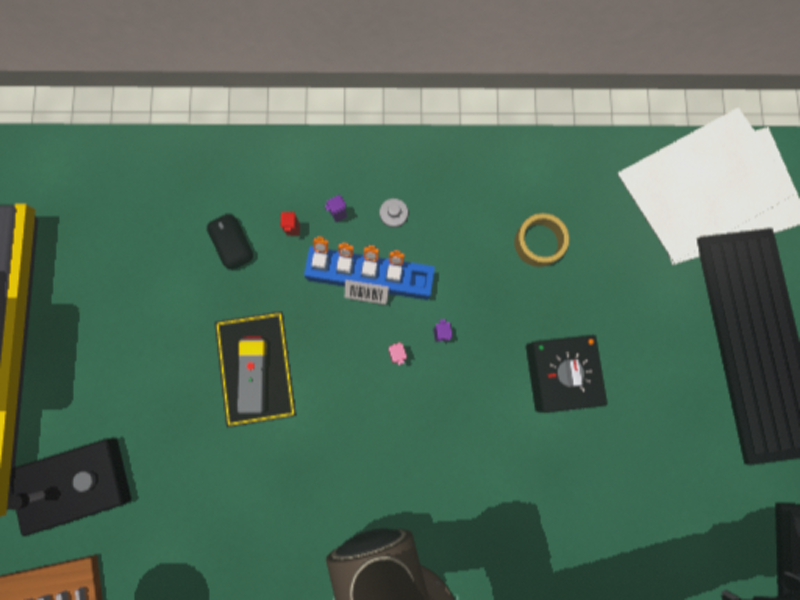

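View pics/s0.png

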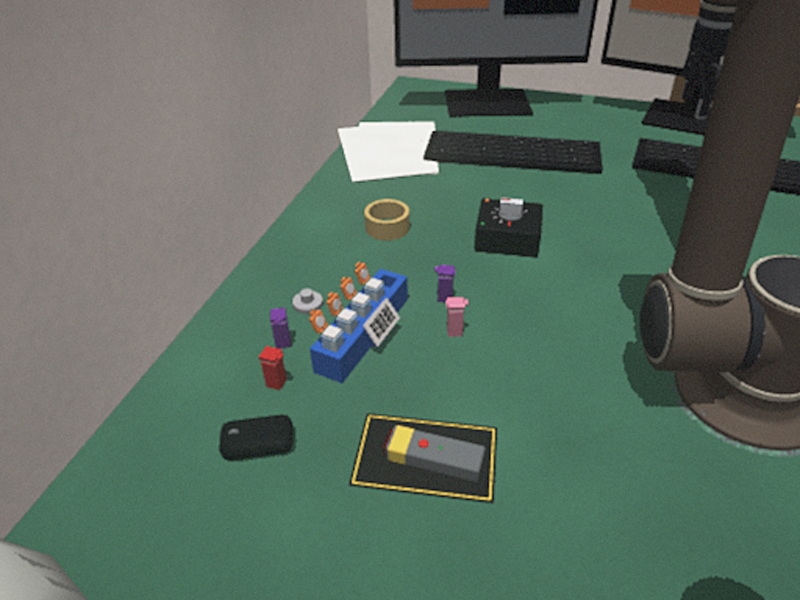

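The top view shows four vials with orange caps in the blue rack (px 320–396, 245–265). The right-hand pocket is empty. The knob is at (574,373) with its pointer up and the red zero mark to its left, and the scanner is on its mat at (251,375). The purple, pink and red vials are decoys. Next I'll measure.

```bash
cat > h.py <<'E'
from bench import r,kin,viewer
import cv2,numpy as np
from scipy.spatial.transform import Rotation as R
def cast(s,px,z):
    px=np.atleast_2d(np.array(px,float)); Rm=cv2.Rodrigues(np.array(s["rvec"]))[0]; t=np.array(s["tvec"]).ravel()
    c=-Rm.T@t; d=np.c_[px,np.ones(len(px))]@np.linalg.inv(s["mtx"]).T@Rm
    return c+d*((z-c[2])/d[:,2])[:,None]
def mask(img,lo,hi):
    return cv2.inRange(cv2.cvtColor(img,cv2.COLOR_RGB2HSV),np.array(lo),np.array(hi))
def big(m):
    c,_=cv2.findContours(m,cv2.RETR_EXTERNAL,cv2.CHAIN_APPROX_NONE); return sorted(c,key=cv2.contourArea)[::-1]
def rect(s,c,z):  # centre, (long,short), yaw of long side
    p=cast(s,c.reshape(-1,2),z)[:,:2].astype(np.float32); (cx,cy),(w,h),a=cv2.minAreaRect(p*1000)
    if w<h: w,h,a=h,w,a+90
    return np.array([cx,cy])/1000,(w,h),(a+90)%180-90
def down(yaw): # tool z down, tool y (jaw) axis at world angle yaw+90deg... tool x at yaw
    return (R.from_euler('z',yaw)*R.from_euler('x',np.pi)).as_quat()
E
python3 - <<'E'
from h import *
s=viewer.snapshot("top");im=s["image"]
Rm=cv2.Rodrigues(np.array(s["rvec"]))[0];print("cam",-Rm.T@np.array(s["tvec"]).ravel())
m=mask(im,(105,150,60),(125,255,255))
c=big(m)[0]; print("rack hull@55",rect(s,cv2.convexHull(np.vstack([x for x in big(m) if cv2.contourArea(x)>15])),.055))
y=mask(im,(20,130,110),(33,255,255)); 
for c in big(y)[:6]: print("yel",cv2.contourArea(c),cv2.boundingRect(c),rect(s,c,0.001),rect(s,c,.028))
o=mask(im,(5,150,120),(16,255,255))
for c in big(o)[:8]: print("or",cv2.contourArea(c),cv2.boundingRect(c),cast(s,c.reshape(-1,2).mean(0),.1)[0])
rd=mask(im,(0,150,100),(4,255,255))|mask(im,(172,150,100),(180,255,255))
for c in big(rd)[:8]: print("red",cv2.contourArea(c),cv2.boundingRect(c),cast(s,c.reshape(-1,2).mean(0),.06)[0])
roi=np.zeros(im.shape[:2],np.uint8); roi[208:270,332:395]=255
k=cv2.inRange(im.max(2),0,70)&roi; k=cv2.morphologyEx(k,cv2.MORPH_OPEN,np.ones((3,3)))
print("console",rect(s,big(k)[0],.06),cv2.boundingRect(big(k)[0]))
def crop(x,y,w,h,f): return cv2.resize(im[y:y+h,x:x+w,::-1],None,fx=f,fy=f,interpolation=2)
cv2.imwrite("pics/c1.png",np.hstack([crop(335,210,56,56,7),crop(190,145,92,56,7)[:392,:400]]))
E
```

```text
cam [0.40886864 0.0189846  1.13710365]
rack hull@55 (array([0.62913031, 0.04480937]), (235.626708984375, 62.10919189453125), 80.4361572265625)
yel 2729.5 (138, 200, 50, 72) (array([0.45669644, 0.26257785]), (195.93675231933594, 124.75448608398438), 8.680807113647461) (array([0.45555984, 0.25678876]), (191.2803192138672, 121.78961944580078), 8.680819511413574)
yel 759.0 (0, 130, 17, 169) (array([0.53073163, 0.72568237]), (498.07977294921875, 22.906333923339844), 0.6632887125015259) (array([0.52783551, 0.70888757]), (486.2426452636719, 22.361835479736328), 0.6632434725761414)
yel 725.0 (332, 137, 32, 31) (array([ 0.70750043, -0.29828253]), (95.85443878173828, 95.62084197998047), 43.112300872802734) (array([ 0.70040332, -0.29074255]), (93.57644653320312, 93.34831237792969), 43.11238098144531)
yel 0.0 (203, 151, 1, 1) (array([0.71255981, 0.14722849]), (0.0, 0.0), 0.0) (array([0.70534247, 0.14418071]), (0.0, 0.0), 0.0)
or 957.5 (0, 358, 61, 26) [0.10773455 0.55639796 0.1       ]
or 26.0 (233, 157, 9, 10) [0.65727458 0.03833637 0.1       ]
or 24.5 (201, 152, 9, 9) [0.67393025 0.12855251 0.1       ]
or 20.5 (217, 156, 9, 6) [0.66587431 0.08524823 0.1       ]
or 20.5 (249, 160, 10, 8) [ 0.65089798 -0.00617091  0.1       ]
or 5.0 (377, 217, 3, 4) [ 0.49542188 -0.34611113  0.1       ]
or 0.0 (188, 136, 1, 1) [0.72966021 0.17878493 0.1       ]
or 0.0 (224, 163, 1, 1) [0.65154202 0.07716766 0.1       ]
red 82.0 (180, 136, 9, 12) [0.72656323 0.19617367 0.06      ]
red 9.0 (158, 232, 5, 4) [0.45874896 0.25729875 0.06      ]
red 5.5 (351, 239, 5, 3) [ 0.43813763 -0.28489455  0.06      ]
red 0.0 (158, 215, 9, 1) [0.51091509 0.253359   0.06      ]
console (array([ 0.44060114, -0.31057596]), (131.0452423095703, 128.15086364746094), -83.95734024047852) (337, 215, 51, 49)
```

View pics/c1.png

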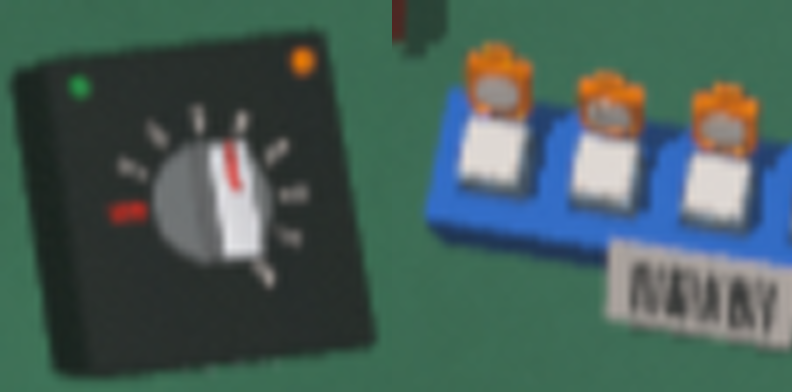

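The crop shows the pointer lined up with the fourth tick, counting the red one, so the knob is at click 3. I'll take a wrist view from above for the precise pose.

```bash
cat >> h.py <<'E'
def wrist():
    p=np.array(r.read_tcp_pos());q=r.read_orientation();s=viewer.snapshot("wrist")
    T=np.eye(4);T[:3,:3]=R.from_quat(q).as_matrix();T[:3,3]=p
    s["W"]=T@np.array(s["tool_from_camera"]);return s
def wcast(s,px,z):
    px=np.atleast_2d(np.array(px,float));K=s["mtx"];v=(px-[K[0,2],K[1,2]])/[K[0,0],K[1,1]];th=np.linalg.norm(v,axis=1,keepdims=True)
    d=np.c_[v/np.maximum(th,1e-9)*np.sin(th),np.cos(th)]@s["W"][:3,:3].T;c=s["W"][:3,3]
    return c+d*((z-c[2])/d[:,2])[:,None]
E
python3 - <<'E'
from h import *
s=viewer.snapshot("top")
t=np.array([(128,212),(132,168),(157,135),(198,118),(242,122),(277,152),(294,193),(288,237),(264,275)])/7+[335,210]-[.43,.43]
p=cast(s,t,.06)[:,:2]
A=np.c_[2*p,np.ones(9)];x=np.linalg.lstsq(A,(p**2).sum(1),rcond=None)[0];c=x[:2];print("c",c,np.linalg.norm(p-c,axis=1))
print(np.degrees(np.arctan2(*(p-c).T[::-1])))
b=cast(s,np.array([(228,140),(243,258)])/7+[335,210],.094)[:,:2];print(b.mean(0),np.degrees(np.arctan2(*(b[0]-b[1])[::-1])))
for yaw in (0,):
  r.movep([c[0]-.05,c[1],.26],down(yaw))
w=wrist();print(w["tool_from_camera"],w["mtx"],r.read_joints(),r.read_tcp_pos())
cv2.imwrite("pics/w1.png",cv2.resize(w["image"][:,:,::-1],(800,600),interpolation=2));np.save("w1.npy",w,allow_pickle=True)
E
```

```text
c [ 0.44147407 -0.31900256] [0.03421951 0.03445864 0.0341256  0.03411512 0.03524159 0.03433661
 0.03403927 0.03349464 0.03523684]
[  96.20153683   66.15592328   37.26651756    6.00833583  -23.96575161
  -54.37093191  -84.14990542 -114.93260825 -145.90421945]
[ 0.44052978 -0.3190515 ] 4.1521938509558405
[[-8.89509597e-05 -9.66010497e-01 -2.58502827e-01  6.54650132e-02]
 [ 9.99999976e-01 -1.37921662e-04  1.71304957e-04 -1.23777106e-04]
 [-2.01135527e-04 -2.58502805e-01  9.66010486e-01 -1.32514327e-01]
 [ 0.00000000e+00  0.00000000e+00  0.00000000e+00  1.00000000e+00]] [[297.31863964   0.         255.63684181]
 [  0.         297.31863964 188.77508479]
 [  0.           0.           1.        ]] [-6.85348607e-01  8.87872142e-02 -4.27360898e-02  1.43936499e+00
 -2.77616926e-04  2.45735117e+00] [ 0.39091862 -0.31969602  0.25992146]
```

View pics/w1.png

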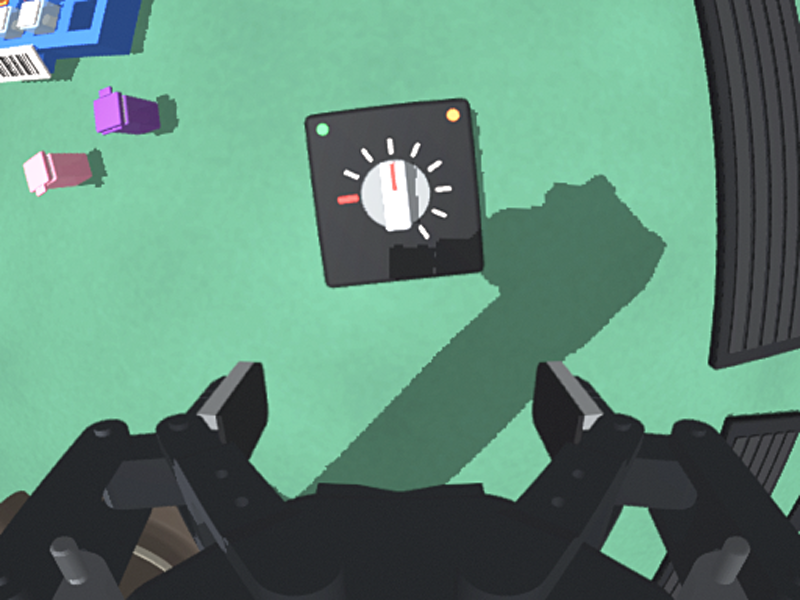

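Tick angles fit cleanly: zero at 96.2°, 30° per click, radius 34 mm. The knob is at click 3 (about 6°) with its axis at (0.4415, -0.319). Next I'll grip it and wind it back.

Run:
```python
from h import *
c=[.4415,-.319];d2=np.radians
def st(t): print(t,"t%.1f"%r.read_clock(),np.round(r.read_width(),4),"F",np.round(r.read_ft_force(),1),"M",np.round(r.read_wrist_torque(),2))
def turn(a): r.movep([*c,.077],down(d2(a)))
r.movep([*c,.16],down(d2(6)));st("above")
r.move_l([*c,.077],feed=.08);st("down")
r.grab(35);st("grip")
for a in range(20,100,15): turn(a)
st("95")
turn(99.5);r.hold(.6);st("99.5")
```

```text
above t2.0 0.0852 F [-0.3  0.1  0.9] M [-0.07 -0.    0.04]
down t3.2 0.0857 F [ 0.3 -0.5 -0.4] M [-0.02  0.03 -0.01]
grip t3.8 0.0156 F [-0.7 10.3  7.2] M [1.85 0.3  0.01]
95 t6.0 0.015 F [3.9 2.6 5. ] M [ 0.26 -0.52  0.27]
99.5 t6.8 0.0151 F [ 5.9 -0.5  3.7] M [-0.15 -1.08 -0.88]
```

Run:
```python
from h import *
c=[.4415,-.319];d2=np.radians
def st(t): print(t,"t%.1f"%r.read_clock(),np.round(r.read_width(),4),"F",np.round(r.read_ft_force(),1),"M",np.round(r.read_wrist_torque(),2))
for a in (96,81,66,51,36,21,6,-9,-24): 
    r.movep([*c,.077],down(d2(a)));st(a)
r.hold(.5);st("end")
r.gripper_open();r.hold(.3);r.move_l([*c,.16],feed=.1)
r.movep([c[0]-.05,c[1],.26],down(0));w=wrist()
cv2.imwrite("pics/w2.png",cv2.resize(w["image"][40:200,170:340,::-1],None,fx=3,fy=3,interpolation=2))
```

```text
96 t7.1 0.0152 F [ 5.3 -0.8  3.7] M [-0.01 -1.    0.09]
81 t7.4 0.0154 F [2.8 0.5 6.7] M [ 0.23 -0.68  1.11]
66 t7.8 0.0156 F [-0.6  2.5 11.2] M [0.5  0.21 0.04]
51 t8.1 0.0152 F [-2.6  3.2 12.9] M [0.64 0.6  0.05]
36 t8.5 0.0155 F [-6.2  5.3 13.6] M [1.02 0.98 0.03]
21 t8.8 0.0151 F [-4.8  9.  14.3] M [1.56 0.77 0.03]
6 t9.2 0.0151 F [-4.5 10.2 15.9] M [2.03 0.9  0.04]
-9 t9.6 0.0154 F [-3.7 12.  15.8] M [ 2.33  0.64 -0.03]
-24 t9.9 0.0153 F [-2.5 14.  17.4] M [2.73 0.53 0.12]
end t10.4 0.0153 F [-2.9 14.6 16.5] M [2.73 0.55 0.04]
```

View pics/w2.png

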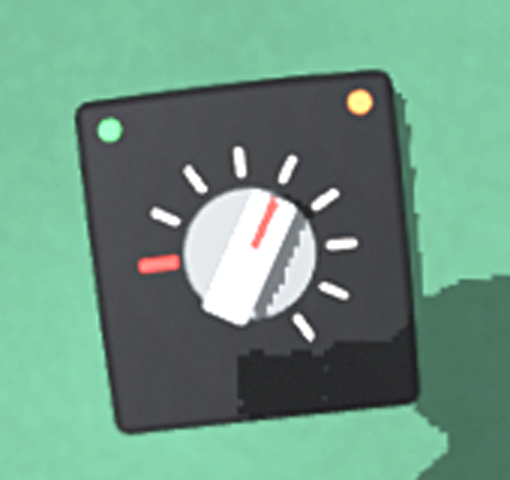

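The pointer is on tick 4 (crop 288,168) and the stop torque was felt at zero, so the knob is done. Now the rack.

Run:
```python
from h import *
r.movep([.40,.05,.30],down(np.radians(-9.6)))
r.movep([.58,.055,.28],down(np.radians(-9.6)));r.hold(.3);w=wrist();np.save("w3.npy",w,allow_pickle=True)
cv2.imwrite("pics/w3.png",cv2.resize(w["image"][:,:,::-1],(800,600),interpolation=2));print(r.read_joints())
```

```text
[ 9.47026820e-02  2.39852193e-01  1.83283500e-01  1.51268873e+00
 -1.19042016e-05 -2.87949909e+00]
```

View pics/w3.png

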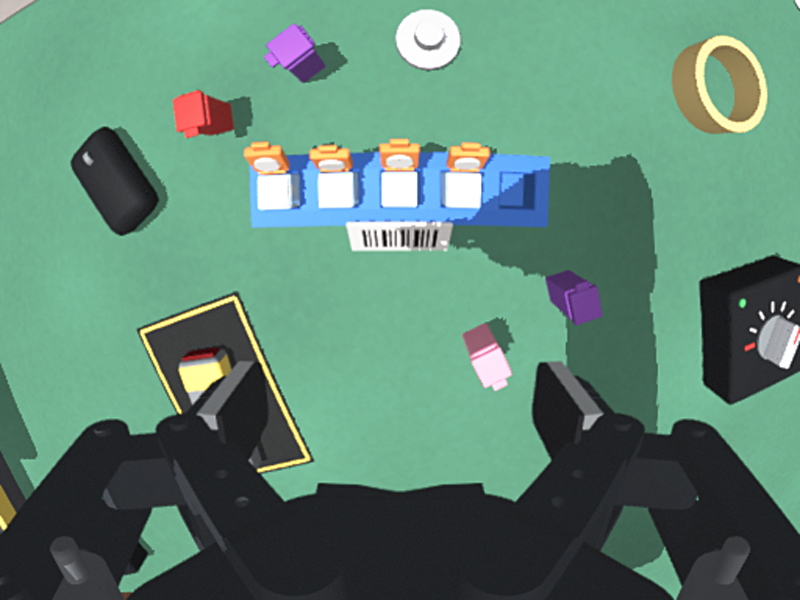

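The view shows four white vial tops at y≈190 px, pockets 1–4 from the left, with all caps leaning back. The label is at (400,237) px, unobstructed. Next I'll measure the vials.

Run:
```python
from h import *
w=np.load("w3.npy",allow_pickle=True).item();im=w["image"]
m=cv2.inRange(cv2.cvtColor(im,cv2.COLOR_RGB2HSV),np.array((0,0,225)),np.array((180,40,255)));m[:100]=0;m[138:]=0
P=[]
for c in big(m)[:6]:
    b=cv2.boundingRect(c)
    (px,sz,a)=cv2.minAreaRect(c);print(b,np.round(px,1),np.round(sz,1),wcast(w,px,.082)[0]); 
    if cv2.contourArea(c)>150: P.append(wcast(w,px,.082)[0])
P=np.array(sorted(P,key=lambda p:-p[1]));print(P,np.linalg.norm(np.diff(P,axis=0),axis=1))
v=P[0]-P[-1];print("rack y ang",np.degrees(np.arctan2(v[1],v[0])))
b=mask(im,(105,130,60),(125,255,255));b[170:]=0
c=cv2.convexHull(np.vstack([x for x in big(b) if cv2.contourArea(x)>40]))
p=wcast(w,c.reshape(-1,2),.055)[:,:2].astype(np.float32);print("rack",cv2.minAreaRect(p*1000))
lab=np.array([(347,222),(350,250),(450,250),(453,222)])/1.5625
print("label",wcast(w,lab,.045).mean(0),wcast(w,lab,.045))
s=viewer.snapshot("top")
print(wcast(w,np.array([400,237])/1.5625,.045))
```

```text
(244, 110, 23, 22) [255.  120.5] [21. 22.] [0.63381766 0.0467078  0.082     ]
(204, 111, 22, 22) [214.5 121.5] [21. 21.] [0.64071119 0.09131711 0.082     ]
(285, 111, 23, 22) [296.  121.5] [21. 22.] [0.62555704 0.00178772 0.082     ]
(165, 112, 21, 22) [175.  122.5] [21. 20.] [0.64857675 0.13631004 0.082     ]
(163, 101, 16, 9) [170.5 105. ] [ 8. 15.] [0.66939341 0.13771302 0.082     ]
(247, 100, 17, 7) [255. 103.] [ 6. 16.] [0.65308423 0.04344674 0.082     ]
[[0.64857675 0.13631004 0.082     ]
 [0.64071119 0.09131711 0.082     ]
 [0.63381766 0.0467078  0.082     ]
 [0.62555704 0.00178772 0.082     ]] [0.04567528 0.0451388  0.04567331]
rack y ang 80.28949287459693
rack ((632.106201171875, 34.77964782714844), (213.5392303466797, 56.37079620361328), 79.88136291503906)
label [0.59503267 0.05209536 0.045     ] [[0.61329614 0.09192326 0.045     ]
 [0.59053412 0.09375213 0.045     ]
 [0.57709878 0.01422679 0.045     ]
 [0.59920162 0.00847927 0.045     ]]
[[0.59408592 0.05225977 0.045     ]]
```

Spacing is 45.5 mm against 46 nominal, and the label position is consistent. I'll close the first cap, then check.

```bash
cat >> h.py <<'E'
YAW=np.radians(-9.7);ex=np.array([np.cos(YAW),np.sin(YAW),0]);ey=np.array([-np.sin(YAW),np.cos(YAW),0])
C0=np.array([.6338,.0468,0])
def st(t): print(t,"t%.1f"%r.read_clock(),np.round(r.read_tcp_pos(),4),"F",np.round(r.read_ft_force(),1))
def capshut(k,q):
    P=C0+k*.046*ey; U=np.array([0,0,1.])
    at=lambda x,tip: P+x*ex+(tip+.011)*U
    r.move_l(at(.068,.15),q,feed=.15)
    r.move_l(at(.068,.104),feed=.1); st("behind")
    r.move_l(at(.008,.104),feed=.06); st("swept")
    r.move_l(at(-.006,.100),feed=.06); st("swept2")
    r.move_l(at(-.004,.094),feed=.04); F0=np.array(r.read_ft_force())
    for z in np.arange(.092,.083,-.001):
        r.move_l(at(-.004,z),feed=.02); f=r.read_ft_force()[2]-F0[2]
        if abs(f)>9: break
    st("press %.3f f%.1f"%(z,f)); r.hold(.2)
    r.move_l(at(-.004,.15),feed=.12)
E
python3 - <<'E'
from h import *
q=down(YAW)
r.grab(20);r.movep([*(C0+.068*ex+.092*ey)[:2],.20],q);st("a")
print(np.round(kin.ik(C0+.068*ex+.092*ey+[0,0,.115],q),2))
capshut(2,q)
w=wrist();cv2.imwrite("pics/w4.png",cv2.resize(w["image"][:,:,::-1],(640,480),interpolation=2))
E
```

```text
a t20.0 [0.7159 0.1258 0.2005] F [-0.2 -0.4 -0.2]
[ 0.17  0.54  0.25  1.28  0.   -2.8 ]
behind t21.0 [0.7166 0.126  0.1158] F [ 0.3 -0.4  0.1]
swept t22.2 [0.6574 0.1361 0.115 ] F [0.5 0.6 0.9]
swept2 t22.6 [0.6432 0.1385 0.1109] F [ 0.6  0.6 -1. ]
press 0.087 f13.9 t24.4 [0.6455 0.1383 0.1004] F [-4.9 -0.5 13.9]
```

View pics/w4.png

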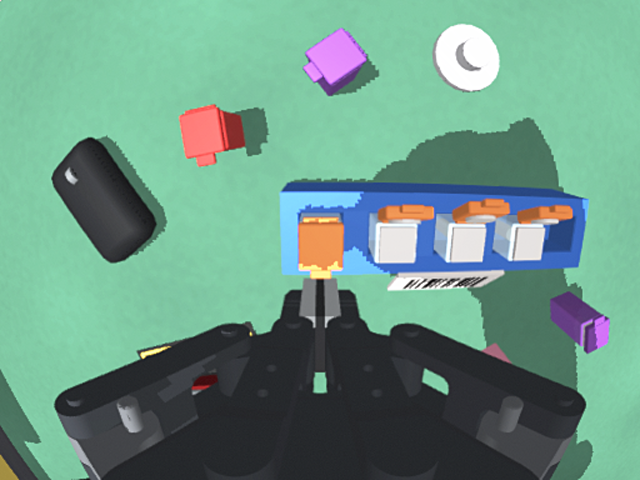

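The first cap is shut: it lies flat over the vial at (320,245), and contact came at tip 0.089, matching the expected cap top. On to the rest.

Run:
```python
from h import *
q=down(YAW)
for k in (1,0,-1): capshut(k,q)
r.move_l(C0-.06*ex+[0,0,.25],q)
w=wrist();cv2.imwrite("pics/w5.png",cv2.resize(w["image"][:,:,::-1],(640,480),interpolation=2))
s=viewer.snapshot("side");cv2.imwrite("pics/s5.png",cv2.resize(s["image"][150:260,180:290,::-1],None,fx=5,fy=5,interpolation=2))
```

```text
behind t26.6 [0.7084 0.081  0.1154] F [0.4 0.4 0.7]
swept t27.8 [0.6497 0.0908 0.115 ] F [ 0.4 -0.3  0.4]
swept2 t28.1 [0.6354 0.0932 0.1108] F [ 0.3  0.  -0.1]
press 0.087 f14.6 t30.0 [0.6378 0.0929 0.1004] F [-5.4 -0.2 15.2]
behind t32.2 [0.7007 0.0356 0.1154] F [-0.1 -0.6  0.4]
swept t33.3 [0.6419 0.0454 0.115 ] F [ 0.5 -0.7 -0.4]
swept2 t33.7 [0.6277 0.0478 0.1109] F [-0.1 -0.2  0.3]
press 0.087 f14.0 t35.5 [0.63   0.0475 0.1004] F [-5.1  0.1 14.6]
behind t37.7 [ 0.693  -0.0097  0.1154] F [-0.2 -0.2  0.3]
swept t38.9 [6.342e-01 1.000e-04 1.150e-01] F [-0.5  0.1  0.8]
swept2 t39.2 [0.6199 0.0025 0.1108] F [ 0.8  0.  -0.5]
press 0.088 f10.0 t40.8 [0.6222 0.0022 0.1005] F [-3.6  0.5  9.6]
```

View pics/w5.png

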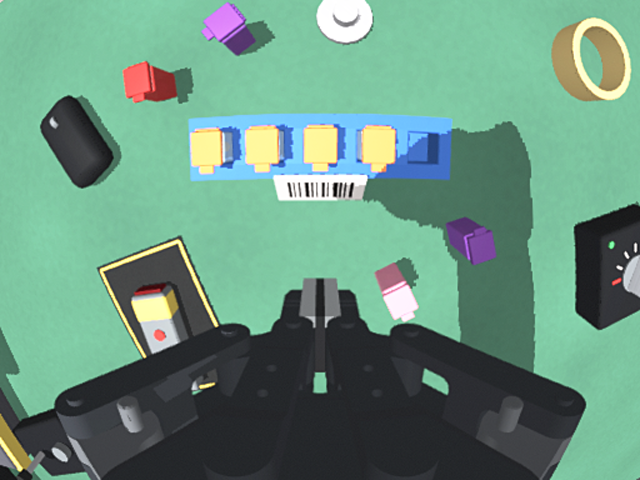

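View pics/s5.png

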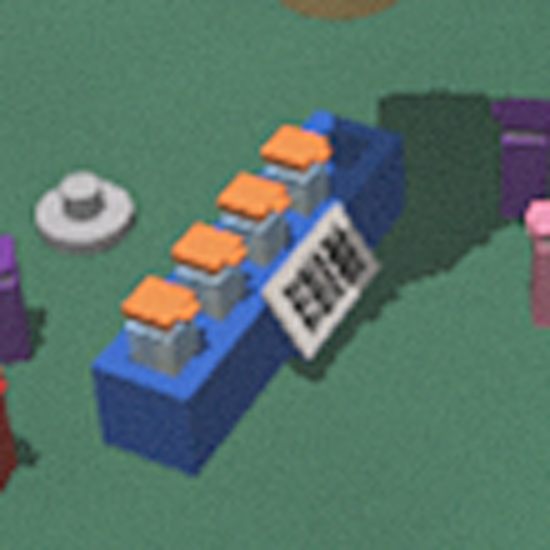

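All four caps are flat and the vials are seated (wrist and side views). The scanner is on its mat at (157,310) px. I'll look at it from above.

Run:
```python
from h import *
r.movep([.42,.255,.30],down(0));r.gripper_open();r.hold(.2);w=wrist();im=w["image"];np.save("w6.npy",w,allow_pickle=True)
cv2.imwrite("pics/w6.png",cv2.resize(im[:,:,::-1],(640,480),interpolation=2))
y=mask(im,(20,110,110),(35,255,255))
for c in big(y)[:3]:
    p=wcast(w,c.reshape(-1,2),.001)[:,:2].astype(np.float32);print("yel",cv2.boundingRect(c),cv2.contourArea(c),cv2.minAreaRect(p*1000))
hsv=cv2.cvtColor(im,cv2.COLOR_RGB2HSV)
g=cv2.inRange(hsv,np.array((0,0,85)),np.array((180,60,215)))
for c in big(g)[:4]:
    p=wcast(w,c.reshape(-1,2),.028)[:,:2].astype(np.float32);print("grey",cv2.boundingRect(c),cv2.contourArea(c),cv2.minAreaRect(p*1000))
```

```text
yel (0, 0, 36, 285) 2461.5 ((453.1028137207031, 750.2451782226562), (53.49027633666992, 609.80322265625), 89.94851684570312)
yel (410, 0, 17, 23) 258.0 ((668.76953125, -6.685710906982422), (30.353384017944336, 41.57080841064453), 80.25466918945312)
yel (439, 9, 15, 25) 236.5 ((659.00732421875, -63.64887619018555), (30.09092903137207, 41.689327239990234), 79.12437438964844)
grey (384, 323, 37, 37) 496.5 ((47.60005569458008, -58.299781799316406), (91.86204528808594, 109.19051361083984), 80.79137420654297)
grey (0, 207, 21, 77) 486.5 ((241.6826934814453, 761.434814453125), (65.58323669433594, 187.06837463378906), 65.91670227050781)
grey (126, 231, 36, 44) 408.5 ((274.6230163574219, 437.66436767578125), (27.21719741821289, 97.88301086425781), 57.666221618652344)
grey (350, 231, 36, 44) 407.0 ((274.1269226074219, 72.69998168945312), (99.00202178955078, 27.210311889648438), 32.31027603149414)
```

View pics/w6.png

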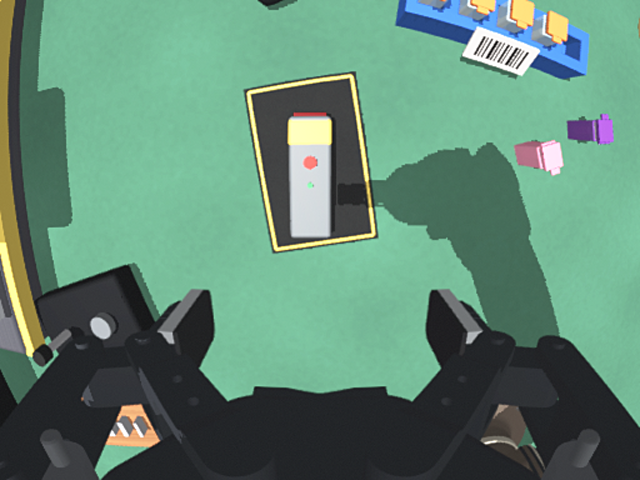

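The scanner lies on the mat with its yellow end forward, top face about (289..331, 116..237) in the 640×480 view. The mat corners are about (247,90), (355,73), (377,238) and (274,252).

Run:
```python
from h import *
w=np.load("w6.npy",allow_pickle=True).item();im=w["image"]
mc=np.array([(247,90),(355,73),(377,238),(274,252)])/1.25
M=wcast(w,mc,.001)[:,:2];print("mat",M.mean(0),np.linalg.norm(np.roll(M,-1,0)-M,axis=1))
v=(M[0]+M[1]-M[2]-M[3])/2;print("mat yaw",np.degrees(np.arctan2(v[1],v[0])))
roi=np.zeros(im.shape[:2],np.uint8);cv2.fillConvexPoly(roi,np.int32((mc-mc.mean(0))*.88+mc.mean(0)),255)
m=cv2.inRange(im.max(2),130,255)&roi;m=cv2.morphologyEx(m,cv2.MORPH_OPEN,np.ones((5,5)))
c=cv2.convexHull(big(m)[0]);p=wcast(w,c.reshape(-1,2),.028)[:,:2].astype(np.float32);print("scanner",cv2.boundingRect(c),cv2.minAreaRect(p*1000))
s=viewer.snapshot("top")
m=(mask(s["image"],(20,130,110),(33,255,255)))
print("top mat",rect(s,big(m)[0],.001),cv2.boundingRect(big(m)[0]))
p=cast(s,np.array([(239,338),(266,338),(263,413),(238,413)])/1.5625,.028);print("top scn",p.mean(0),p)
```

```text
mat [0.45622332 0.26240159] [0.12583261 0.19795727 0.12666739 0.19692488]
mat yaw 8.333885016322197
scanner (230, 90, 36, 100) ((445.48699951171875, 266.324462890625), (47.19718551635742, 137.47244262695312), 89.6533203125)
top mat (array([ 0.70751294, -0.29829584]), (95.85443878173828, 95.65731811523438), 43.112300872802734) (331, 137, 33, 32)
top scn [0.44168801 0.26100765 0.028     ] [[0.51024337 0.28631663 0.028     ]
 [0.50997751 0.23637505 0.028     ]
 [0.37308457 0.23800856 0.028     ]
 [0.3734466  0.28333035 0.028     ]]
```

Scanner centre is (0.445, 0.266) with yaw about 0; its size of 137×47 mm is plausible. The mat centre is (0.4563, 0.2625) with yaw about 8.5°. Next I'll grasp it and scan.

Run:
```python
from h import *
S=np.array([.445,.2655]);q0=down(0)
r.movep([*S,.10],q0);r.move_l([*S,.0145],feed=.08);st("down")
r.grab(60);st("grip");print(r.read_width())
r.move_l([*S,.03],feed=.05);r.hold(.3);st("lift1");print(r.read_width())
r.move_l([*S,.06],feed=.08);st("lift")
H=C0-.21*ex
r.move_l([H[0],H[1],.06],down(YAW),feed=.1)
r.move_l([H[0],H[1],.0145+.031],feed=.05);r.hold(.3);st("at");print(r.read_width())
w=wrist();cv2.imwrite("pics/w7.png",cv2.resize(w["image"][:,:,::-1],(640,480),interpolation=2));np.save("w7.npy",w,allow_pickle=True)
s=viewer.snapshot("side");cv2.imwrite("pics/s7.png",cv2.resize(s["image"][150:330,170:410,::-1],None,fx=3,fy=3,interpolation=2))
s=viewer.snapshot("top");cv2.imwrite("pics/t7.png",s["image"][:,:,::-1])
```

```text
down t46.8 [0.4454 0.2658 0.0151] F [-1.2 -0.6  0.2]
grip t47.3 [0.4454 0.2658 0.0151] F [-0.3  0.4  4. ]
0.045030259263676764
lift1 t48.0 [0.4448 0.2654 0.0297] F [ 0.2 -0.2 -1.4]
0.0448161697388994
lift t48.5 [0.4452 0.2656 0.0603] F [-0.4 -0.5 -2.9]
at t51.3 [0.427  0.0822 0.0457] F [ 0.   0.4 -2.5]
0.04470564570507751
```

View pics/w7.png

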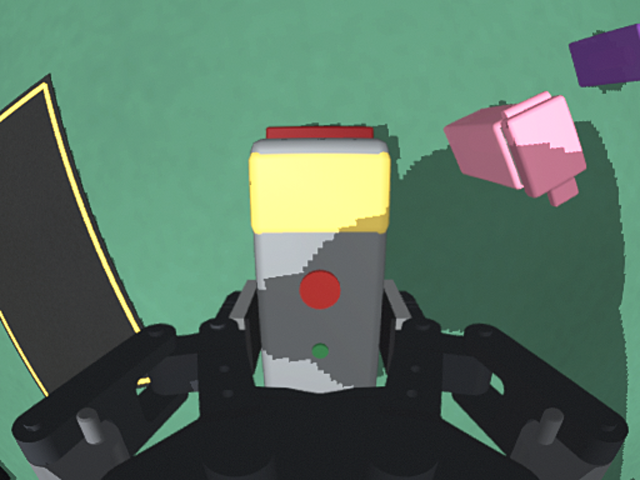

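View pics/s7.png

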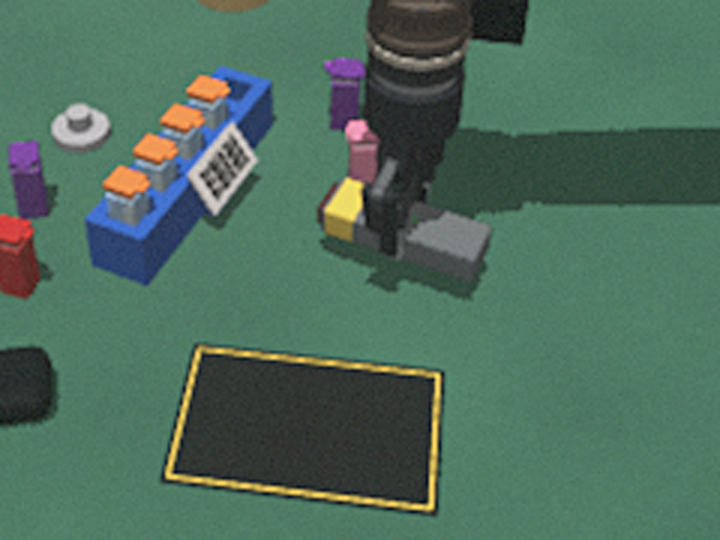

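The scanner is held centred and square in the jaws: the window edge runs (266..374, 133) and the scanner is symmetric about x=320. It looks level in the side view. I'll check the window position numerically, then hold.

Run:
```python
from h import *
w=np.load("w7.npy",allow_pickle=True).item();L=C0-.04*ex
for px,z in (((320,140),.059),((320,128),.055),((250,190),.059),((390,190),.059)):
    p=wcast(w,np.array(px)/1.25,z)[0]-L;print(px,"label x %.4f y %.4f"%(p@ex,p@ey))
for i in range(8):
    r.hold(.5);print("t%.1f w%.4f"%(r.read_clock(),r.read_width()),np.round(r.read_tcp_pos(),4),np.round(r.read_ft_force(),1))
w2=wrist();cv2.imwrite("pics/w8.png",w2["image"][:,:,::-1])
print("diff",np.abs(w2["image"][95:290,200:315].astype(int)-w["image"][95:290,200:315]).mean())
```

```text
(320, 140) label x -0.1048 y 0.0000
(320, 128) label x -0.1008 y 0.0000
(250, 190) label x -0.1207 y 0.0229
(390, 190) label x -0.1207 y -0.0229
t51.9 w0.0447 [0.4268 0.0822 0.0455] [-1.1  0.6 -2.5]
t52.4 w0.0450 [0.4268 0.0822 0.0455] [ 0.4  0.5 -3. ]
t52.9 w0.0446 [0.4268 0.0822 0.0455] [ 0.8 -0.6 -2.5]
t53.4 w0.0449 [0.4268 0.0822 0.0455] [-0.4 -0.9 -2.9]
t53.9 w0.0448 [0.4268 0.0822 0.0455] [ 0.3 -0.2 -2.4]
t54.4 w0.0449 [0.4268 0.0822 0.0455] [-0.2 -0.2 -1.3]
t54.9 w0.0451 [0.4268 0.0822 0.0455] [-0.1 -0.4 -2.6]
t55.4 w0.0446 [0.4268 0.0822 0.0455] [ 0.4 -0.2 -1.5]
diff 1.0145373467112597
```

The window is at label x≈-0.101, y≈0, with a measured width of 45.8 mm. It held steady for 4 s. Now I'll lay it back at the mat centre.

Run:
```python
from h import *
q=down(np.radians(8.5));M=[.4563,.2625]
H=C0-.21*ex
r.move_l([H[0],H[1],.06],feed=.08)
r.move_l([*M,.06],q,feed=.1);st("over");print(r.read_width())
F0=r.read_ft_force()[2]
r.move_l([*M,.022],feed=.06);r.move_l([*M,.0155],feed=.02);st("low");print(r.read_ft_force()[2]-F0)
r.move_l([*M,.0145],feed=.02);st("low2")
r.gripper_open();r.hold(.4);st("open");print(r.read_width())
r.move_l([*M,.12],feed=.08);r.movep([.40,.24,.30],down(0));r.hold(.3)
w=wrist();im=w["image"];cv2.imwrite("pics/w9.png",cv2.resize(im[:,:,::-1],(640,480),interpolation=2));np.save("w9.npy",w,allow_pickle=True)
s=viewer.snapshot("top");cv2.imwrite("pics/t9.png",cv2.resize(s["image"][:,:,::-1],(800,600),interpolation=2))
```

```text
over t57.8 [0.4562 0.2621 0.06  ] F [-0.5  0.3 -2.3]
0.04497811503918548
low t59.0 [0.4562 0.2625 0.0154] F [ 0.1 -0.6 -3.2]
-0.9105537567296653
low2 t59.3 [0.4564 0.2625 0.0151] F [-2.2 -1.7  5.1]
open t60.2 [0.4563 0.2625 0.0145] F [ 0.3  0.2 -0.8]
0.08516040859503998
```

View pics/w9.png

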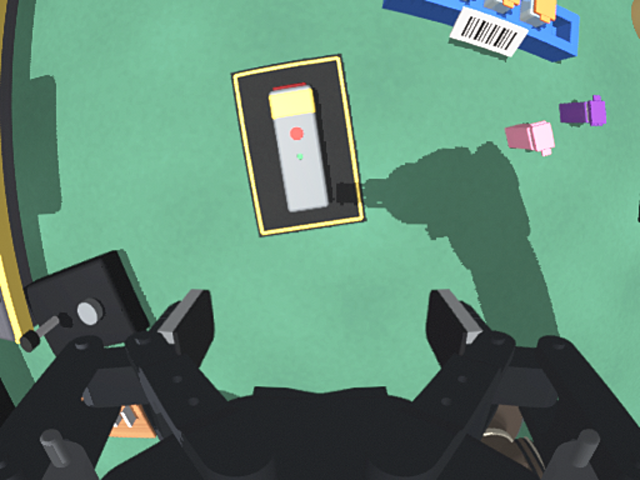

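View pics/t9.png

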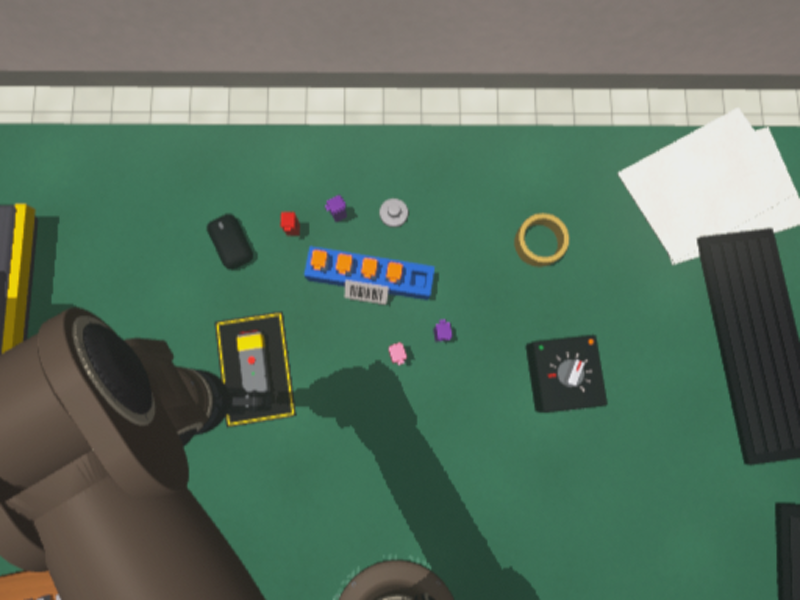

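The scanner lies flat and centred on the mat, aligned with it. The caps are shut, the pointer is on tick 4, and the tape, mouse and gauge are unmoved. Handing in.

```bash
python3 -c "
from bench import r
print(r.read_clock());print(r.sign_off())"
```

```text
62.8333
the job is handed in; nothing more can be done
None
```

The job is done and handed in at 62.8 s; the hand-in reports no verdict.

- **Knob:** I wound it from click 3 back to the zero stop, where the wrist felt 0.88 N m. I then turned it up 4 clicks for the 4 vials in the rack. The wrist view right after release and the last top view both show the pointer on tick 4.
- **Caps:** All four were swung over and pressed with 10–15 N. The wrist and side views show them flat and the vials seated.
- **Scanner:** I held it for 4 s with the window about 10 cm from the label, centred to about 1 mm by the camera. The arm's position and the grip width stayed constant. It was then laid back, and the last pictures show it flat near the centre of the mat. I judged that last placing by eye and did not measure it.
- **Bystanders:** The tape, mouse and steel gauge look unmoved between the first and last top views.

I noticed no grip slackening or scanner knock, and no check failed. The one odd reading was a brief 1.1 N m on the wrist as the knob left the zero stop. The final pointer angle matched the commanded angle, so the grip did not slip.

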